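# Put the flap wheel away and clamp the case shut

### The arm

A 6-joint arm with a two-finger parallel gripper is mounted at the origin on the work surface. World frame = base frame: x ahead of the robot, y to its left, z up, the work surface at z = 0. Lengths are in m, angles in rad, forces in N, time in s.
With the tool pointing down it reaches from about 0.35 to 0.925 m from the base axis. Payload 6.4 kg.
Tool frame: the origin (TCP) lies between the finger pads; the fingertips stand 25 mm ahead of it and the grasp point (between the pads) lies 6 mm ahead of it; z points along the fingers, y is the line along which they close (so a half turn about z gives the same grasp; the last joint's range is limited). The gripper opens to 85 mm and grips with 20 to 120 N. Pads are 22 mm wide; open, the fingers measure 114 mm over their backs; the gripper's body (76 mm by 85 mm) begins 54 mm behind the grasp point. The pads swing forward as they close: fully open they stand 13 mm farther back than shut.
Start: joints at [1.108, 0.245, 1.558, -0, 1.339, -0.174], TCP at [0.185, 0.623, 0.256] pointing down, gripper open.
Joint ranges: [-3.13, 3.13], [-1.02, 2.26], [0.13, 2.54], [-0.95, 4.09], [0.21, 2.88], [-2.74, 2.74]. Speed limits (rad/s): [2.57, 2.57, 3.14, 3.14, 3.14, 3.14].

### API

Orientations are given as a rotation vector (axis times angle).
In Python, from bench import readout, vision, job_done, regions_of, tip_of gives the robot as it stands.
- The arm moves only by the shell command python3 -m handwheel 'ROWS' [FORCE]. ROWS is JSON, one flat list of numbers, 7 for each row, row after row: the opening, from 0 (shut) to 1 (fully open), then the shift along the tool's x, y, z in m, then the turn, a rotation vector about the tool's x, y, z in degrees. A call has 1 to 12 rows; each row shifts and turns the commanded pose from where the row before left it, along the tool's axes as they then stand; what a row does not reach is not made up. A row lasts 1/12 s, in which the tool goes at most 41.7 mm and 7.16 degrees, less where a joint would pass 70% of its speed; a pose out of reach is approached as far as the arm can. A call with a gripper value outside its range is refused whole. The fingers move at their own pace and stop on an object; FORCE is the grip in N (left out, the last holds). Time passes only in rows, so rows that do not move let the fingers close. It gives the time, the measured TCP pose, the force, the opening and the grip force at its end, in the units of the state.
- readout.read_state(): the state, without advancing time (a new reading comes with each control period).
- vision.camera(name): name is "scene" or "top" or "wrist"; returns a dict with "frame" (480x640x3 uint8, red, green, blue), "K" (3x3 intrinsics, pixels), "extrinsics" (4x4, takes a point from world to camera coordinates). Camera axes: x right, y down, z forward; pixel columns grow to the right and rows downward; lengths in m; the calibration is good to about 2 mm. A picture is of the moment at which its call begins. There is no depth.
- job_done(): hands the job in; it is judged then, once.
Trained networks look in a picture, given as the dict that the camera call returned (one of the last four; its "shot" number tells which), for a name from the list of things; names that differ only in an ending like _2 or _b are one class to them, and where a whole thing is asked for, a point or a joint stands for the part that bears it (a point fixed in the world has none). Each returns a list of dicts, best first, with "p" (0 to 1); they miss things now and then, are a little off and sometimes report something else, mostly with a low value. They report only what shows in the picture. A call takes as long as a camera call. They do not tell look-alikes from the thing itself.
- regions_of(label, picture): "mask" (480x640 bool, what is visible of it) and "pixel" ([column, row] in pixels, amid what is visible of it).
- tip_of(label, picture): "pixel" ([column, row] in pixels: a listed point, or the origin of a listed thing).
The state is a dict: "time": time; "q": joint angles; "qd": joint speeds; "effort": joint torques, N m; "position": TCP position; "tool_rot": TCP orientation; "ft_force": force on the tool from outside, world axes, zero at the start; "moment": the same for the moment, N m; "finger_gap": finger opening in m; "grasp_force": force on a finger pad.
Only numpy, scipy, OpenCV 4.12 (cv2) and the standard library are available. Lean on these libraries where they do the work, as an engineer would, in place of code of your own. Each camera call takes 0.05 s, during which the arm holds its last target. There are 200 camera calls.

### The job

Put the flap wheel over the spindle inside the open steel case, right down onto its base, then swing the lid shut and bring the toggle clamp over it, pressing the lever down until the sprung lid is fully home on the rim and stays there when you let go. Set the wheel down rather than drop it, do not slam the lid, feel for the stop rather than force it (well under 60 N), and leave the spray can, hammer and screwdriver where they are.

Things in the scene. Friction and masses are not known exactly. Their poses are not given: they have to be found in the camera images.
- flapwheel: Loose brown abrasive flap wheel, a thick cylinder 60 mm in diameter and 60 mm high with a 25 mm bore right through, standing upright on the bench; about 0.25 kg. Origin: centre of its underside; z is its axis, up.
- case: Square steel case fixed to the bench, 200 x 200 mm outside, walls 4 mm, rim 75 mm high. Origin: centre of its underside, z up; lid hinge along its +y wall, clamp at the middle of its -y wall. Two sprung steel pins at x = +-75, y = -85 mm stand 20 mm above the rim and push the closing lid up; pressing the lid home takes about 10 N at its free edge.
- spindle_foot (a point): Centre of the spindle's base inside the case, 5 mm above the bench, where the underside of the seated wheel rests. The spindle is 21 mm in diameter and upright; its tapered tip is 63 mm above this point.
- lid (a joint): Angle of the lid: 0 = flat and home on the rim, grows as it opens upward, up to 2.1 rad. A stiff hinge: it stays where it is left, but just above the rim the sprung pins lift it again to about 0.07 rad unless the clamp holds it.
- lid_hinge (a point): Middle of the lid's hinge line, 75.5 mm above the bench at y = +100 mm of the case. The hinge line runs along the case's x. This point turns with the lid: its -y axis points along the lid to the free edge, its z axis out of the outer face (up when shut).
- lid_edge (a point): Middle of the lid's free edge on its outer face (the top when shut), 200 mm from the hinge line. The lid is a flat steel plate 200 x 200 x 10 mm without a handle; push it on its outer face. Axes as lid_hinge.
- clamp (a joint): Clamp lever angle: about 0 = level over the lid, pointing to the case's +y; grows as it is raised, up to 2.15 rad (leaning away). Stiff: it stays where left. It presses the lid with a 22 mm rubber foot on a screw, 55 mm from the pivot. The screw's setting varies and is not reported, so the lid is home at a lever angle anywhere from -0.03 to 0.32 rad: feel for it.
- clamp_pivot (a point): The clamp's pivot, 115 mm above the bench at y = -130 mm of the case, in the middle of that wall; the pivot axis is along the case's x.
- clamp_grip (a point): Centre of the black T-grip at the lever's end, 125 mm from the pivot: a bar 16 mm thick and 70 mm long, parallel to the case's x. Moving the lever takes 3 to 8 N here; past the point where the lid is home the force climbs steeply. Turns with the lever; its y axis points away from the pivot along the lever.
- spraycan: Bystander: grey spray can standing upright, 54 mm in diameter, 170 mm high. Origin: centre of its underside.
- hammer: Bystander: hammer lying on the bench, about 300 mm long along its x.
- screwdriver: Bystander: screwdriver lying on the bench, about 200 mm long along its x.
Not all that is in view belongs to the job. Of the things that look like the flapwheel, take the one that is nearest to the robot's base at the start.

How it is judged:
On the way, in this order (a step that is already met when the one before it is completed fails the run):
1. the flap wheel sits on the spindle, down on its base, and is let go, with the lid still open (horizontal distance between flapwheel and spindle_foot below 0.006 m and z of flapwheel in the frame of spindle_foot below 0.005 m and angle between flapwheel's own z axis and vertical below 0.1 rad and value of joint lid above 1 rad and contact force between the fingers and flapwheel below 0.1 N), for 0.2 s.
2. the lid is swung down onto its sprung pins (horizontal distance between flapwheel and spindle_foot below 0.006 m and z of flapwheel in the frame of spindle_foot below 0.005 m and angle between flapwheel's own z axis and vertical below 0.1 rad and value of joint lid below 0.12 rad), for 0.1 s.
At the end, for the whole second after the job is handed in: The wheel is upright on the spindle (within 6 mm, underside within 5 mm of its base) and at rest, the lid is home (under 0.02 rad, 4 mm at its free edge) and the clamp lever lies over it (under 0.45 rad), all staying so after release (horizontal distance between flapwheel and spindle_foot below 0.006 m and z of flapwheel in the frame of spindle_foot below 0.005 m and angle between flapwheel's own z axis and vertical below 0.1 rad and value of joint lid below 0.02 rad and value of joint clamp below 0.45 rad and linear speed of flapwheel below 0.02 m/s); the robot touches nothing.
It fails at once if the case, lid or clamp is pressed with more than 60 N (contact force between the fingers and case above 60 N).
It fails at once if the wheel is dropped (falls free by more than about 2 cm) (contact force between the fingers and flapwheel below 0.05 N and linear speed of flapwheel above 0.6 m/s).
It fails at once if the lid is slammed shut (over 3 rad/s in the last half radian) (velocity of joint lid below -3 rad/s and value of joint lid below 0.5 rad).
It fails at once if the spray can, hammer or screwdriver is moved by more than 30 mm (distance of any of spraycan, hammer, screwdriver from where it was at the start of the episode above 0.03 m).
It also fails if it takes over 72 s, if anything falls off the work surface, if the arm or the gripper's body presses on something with over 40 N, if the wrist force passes 120 N, or if a joint passes its speed limit or range.

## Working session

There is one attempt and no reset: what is moved stays moved. The work goes in short steps, Python scripts to look and compute and a shell command to move; the robot and the scene stay as the last step left them, time stands still between calls to the robot, and variables do not carry over. Pictures are saved under pics/ and viewed, at most 13 in all, crops included, and the job is handed in when it is done.

```bash
mkdir -p pics; ls; cat > h.py <<'E'
import numpy as np, cv2
from bench import readout, vision, job_done, regions_of, tip_of
from scipy.spatial.transform import Rotation as R
def ray(P,px):
    E=np.array(P["extrinsics"]);K=np.array(P["K"])
    d=E[:3,:3].T@np.linalg.solve(K,[px[0],px[1],1.]); c=-E[:3,:3].T@E[:3,3]
    return c,d/np.linalg.norm(d)
def atz(P,px,z):
    c,d=ray(P,px); return c+d*(z-c[2])/d[2]
def tri(obs):
    A=np.zeros((3,3));b=np.zeros(3)
    for P,px in obs:
        c,d=ray(P,px);M=np.eye(3)-np.outer(d,d);A+=M;b+=M@c
    return np.linalg.solve(A,b)
def proj(P,X):
    E=np.array(P["extrinsics"]);K=np.array(P["K"]);v=K@(E[:3,:3]@np.asarray(X)+E[:3,3]);return v[:2]/v[2]
def save(P,n): cv2.imwrite(f"pics/{n}.png",np.array(P["frame"])[:,:,::-1])
E
python3 - <<'E'
from h import *
np.set_printoptions(precision=3,suppress=True)
Ps={n:vision.camera(n) for n in("scene","top")}
im=np.hstack([cv2.resize(np.array(Ps[n]["frame"]),(640,480)) for n in Ps])
for n in Ps: save(Ps[n],n+"0")
for l in ["flapwheel","case","spindle_foot","lid_hinge","lid_edge","clamp_pivot","clamp_grip","spraycan","hammer","screwdriver"]:
    for n in Ps:
        r=tip_of(l,Ps[n])
        print(l,n,[(np.round(x["pixel"],1).tolist(),round(x["p"],2)) for x in r[:4]], [atz(Ps[n],x["pixel"],{"clamp_pivot":.115,"lid_hinge":.0755,"spindle_foot":.005}.get(l,0)) for x in r[:4]])
for n in Ps: print(n,ray(Ps[n],(320,240)))
E
```

```text
pics
flapwheel scene [([247.3, 226.4], 0.81), ([220.3, 215.3], 0.75), ([214.5, 235.4], 0.7), ([229.1, 251.1], 0.58)] [array([ 0.457, -0.354,  0.   ]), array([ 0.462, -0.471,  0.   ]), array([ 0.556, -0.397,  0.   ]), array([ 0.587, -0.302,  0.   ])]
flapwheel top [([417.9, 191.2], 0.9), ([481.8, 237.8], 0.89), ([436.4, 239.7], 0.78), ([452.3, 198.2], 0.66)] [array([ 0.584, -0.313,  0.   ]), array([ 0.462, -0.467,  0.   ]), array([ 0.46 , -0.353,  0.   ]), array([ 0.564, -0.399,  0.   ])]
case scene [([323.3, 284.3], 0.77)] [array([0.542, 0.002, 0.   ])]
case top [([288.5, 207.3], 0.9)] [array([0.55 , 0.016, 0.   ])]
spindle_foot scene [([324.9, 285.5], 0.88), ([321.7, 285.7], 0.19)] [array([0.549, 0.012, 0.005]), array([0.554, 0.006, 0.005])]
spindle_foot top [([295.7, 203.9], 0.79)] [array([ 0.558, -0.003,  0.005])]
lid_hinge scene [([360.9, 274.4], 0.71)] [array([0.531, 0.105, 0.076])]
lid_hinge top [([244.9, 212.4], 0.56)] [array([0.527, 0.115, 0.075])]
lid_edge scene [([399.7, 210.8], 0.74)] [array([ 0.071, -0.019,  0.   ])]
lid_edge top [([201.1, 208.5], 0.63)] [array([0.552, 0.
[... 235 characters left out ...]
 ])]
clamp_grip top [([363.8, 156.5], 0.79)] [array([ 0.678, -0.179,  0.   ])]
spraycan scene [([465.0, 301.2], 0.86)] [array([0.378, 0.324, 0.   ])]
spraycan top [([163.6, 282.7], 0.58)] [array([0.368, 0.328, 0.   ])]
hammer scene [([443.5, 364.7], 0.74)] [array([0.603, 0.362, 0.   ])]
hammer top [([154.0, 183.4], 0.78)] [array([0.62 , 0.356, 0.   ])]
screwdriver scene [([287.4, 216.9], 0.74), ([323.5, 288.5], 0.2)] [array([ 0.334, -0.292,  0.   ]), array([0.556, 0.013, 0.   ])]
screwdriver top [([411.5, 291.2], 0.85)] [array([ 0.333, -0.284,  0.   ])]
scene (array([1.279, 0.508, 0.739]), array([-0.679, -0.479, -0.557]))
top (array([ 0.348, -0.042,  1.115]), array([ 0.104, -0.017, -0.994]))
```

View pics/scene0.png

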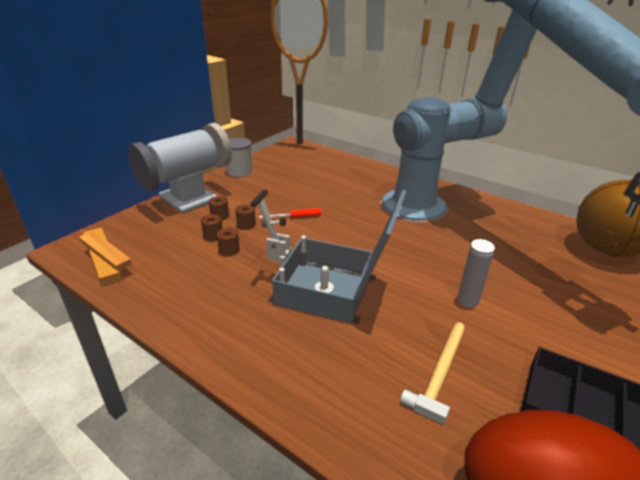

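View pics/top0.png

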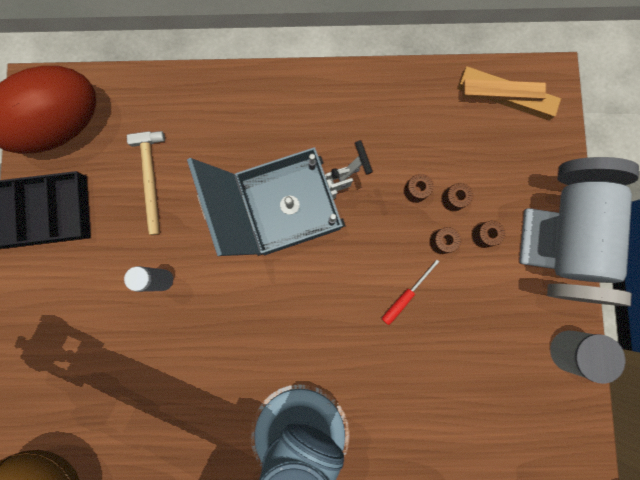

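The four wheels show in the top view at about (446,240), (489,234), (459,196) and (420,188). The one nearest the base is (446,240), at world (0.46,-0.35). The case is at (295,204) with its lid open to the left, and the clamp lever is raised to the right at (362,157).

```bash
cat >> h.py <<'E'
np.set_printoptions(precision=4,suppress=True)
def st():
    s=readout.read_state(); s["R"]=R.from_rotvec(s["tool_rot"]).as_matrix(); return s
def rel(X,yaw=None):
    "shift in tool axes to bring TCP to X; optional: turn about tool z (deg) so that tool y lies along world heading yaw(deg), mod 180"
    s=st(); M=s["R"]; print("TCP",np.array(s["position"]),"t",s["time"],"toolz",M[:,2],"yhead",np.degrees(np.arctan2(M[1,1],M[0,1])))
    print("shift mm",1000*M.T@(np.asarray(X)-s["position"]))
    if yaw is not None:
        a=-(yaw-np.degrees(np.arctan2(M[1,1],M[0,1]))); print("turn z",(a+90)%180-90)
E
python3 - <<'E'
from h import *
Ps=[vision.camera(n) for n in("scene","top")]
for l in["lid_edge","lid_hinge","clamp_grip","clamp_pivot","spindle_foot"]:
    print(l,tri([(P,tip_of(l,P)[0]["pixel"]) for P in Ps]))
rel([.50,-.10,.45],0); s=st();print(s["R"],s["q"])
W=vision.camera("wrist");E=np.array(W["extrinsics"]);c=-E[:3,:3].T@E[:3,3]
print("wristcam in tool",s["R"].T@(c-s["position"]),s["R"].T@E[:3,:3].T[:,2],W["K"])
E
```

```text
lid_edge [0.5037 0.1666 0.2671]
lid_hinge [0.5281 0.1071 0.0743]
clamp_grip [ 0.6063 -0.1425  0.2333]
clamp_pivot [ 0.5921 -0.1068  0.1263]
spindle_foot [0.553  0.004  0.0043]
TCP [0.1851 0.6231 0.2563] t 1.7 toolz [ 0.  0. -1.] yhead 73.45436976427686
shift mm [-507.7757 -603.4915 -193.7041]
turn z 73.45436976427686
[[-0.9586  0.2848  0.    ]
 [ 0.2848  0.9586  0.    ]
 [-0.      0.     -1.    ]] [ 1.1079  0.2451  1.5578 -0.      1.3387 -0.1741]
wristcam in tool [ 0.0744 -0.0001 -0.1182] [-0.2902 -0.0006  0.957 ] [[423.3318   0.     321.2754]
 [  0.     423.3318 236.2849]
 [  0.       0.       1.    ]]
```

```bash
python3 -m handwheel '[1,-0.026,-0.0267,-0.016,0,0,0, 1,-0.026,-0.0267,-0.016,0,0,0, 1,-0.026,-0.0267,-0.016,0,0,0, 1,-0.026,-0.0267,-0.016,0,0,0, 1,-0.026,-0.0267,-0.016,0,0,0, 1,-0.026,-0.0267,-0.016,0,0,0, 1,-0.026,-0.0267,-0.016,0,0,0, 1,-0.026,-0.0267,-0.016,0,0,0, 1,-0.026,-0.0267,-0.016,0,0,0, 1,-0.026,-0.0267,0,0,0,0, 1,-0.026,-0.0267,0,0,0,0, 1,-0.026,-0.0267,0,0,0,0]'
python3 -m handwheel '[1,-0.026,-0.0267,0,0,0,0, 1,-0.026,-0.0267,0,0,0,0, 1,-0.026,-0.0267,0,0,0,0, 1,-0.026,-0.0267,0,0,0,0, 1,-0.026,-0.0267,0,0,0,0, 1,-0.026,-0.0267,0,0,0,0, 1,0,0,0,0,0,0, 1,0,0,0,0,0,0]'
python3 - <<'E'
from h import *
W=vision.camera("wrist");save(W,"w1")
for l,z in[("spindle_foot",.005),("lid_hinge",.0755),("clamp_pivot",.115),("case",0)]:
    for x in tip_of(l,W)[:2]: print(l,x["pixel"],x["p"],atz(W,x["pixel"],z))
rel([.459,-.353,.30])
E
```

```text
time: 2.75
position: [0.3934, 0.2255, 0.401]
tool_rot: [0.451, 3.107, 0.001]
ft_force: [0.6, -0.4, 0.1]
finger_gap: 0.0853
grasp_force: 0.0
time: 3.42
position: [0.4972, 0.0277, 0.4]
tool_rot: [-0.457, -3.107, -0.0]
ft_force: [-0.5, 0.5, -0.6]
finger_gap: 0.0851
grasp_force: 0.0
spindle_foot [323.2, 217.1] 0.68 [0.5512 0.0136 0.005 ]
lid_hinge [405.9, 184.3] 0.68 [0.525  0.1121 0.0755]
clamp_pivot [224.7, 314.7] 0.76 [ 0.596  -0.1087  0.115 ]
case [324.1, 216.0] 0.67 [0.5513 0.0148 0.    ]
TCP [0.4965 0.0303 0.4006] t 3.6667 toolz [ 0.0006  0.     -1.    ] yhead 73.56668770644396
shift mm [ -72.4295 -378.2232  100.5486]
```

View pics/w1.png

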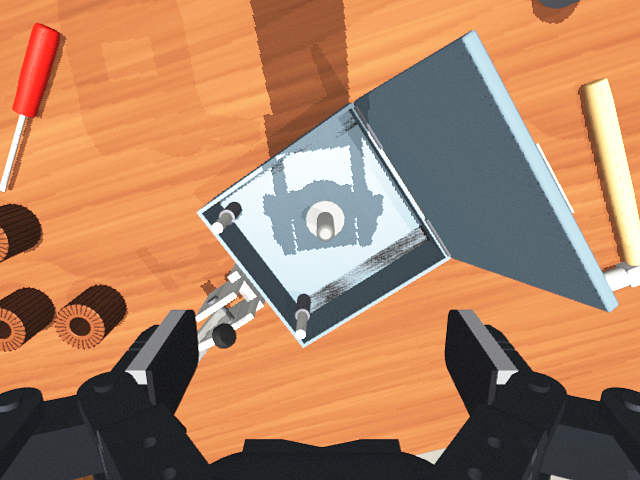

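The wrist view shows the case with rim corners near (200,212), (352,104), (448,257) and (303,346). The spindle base is at about (325,219), its tip at about (326,232), and the wheels are at lower left.

```bash
python3 - <<'E'
from h import *
W=vision.camera("wrist");save(W,"w2")
C=[atz(W,p,.075) for p in[(200,212),(352,104),(448,257),(303,346)]]
print(np.array(C),np.mean(C,0))
for i in range(4):
    d=C[(i+1)%4]-C[i];print(np.linalg.norm(d),np.degrees(np.arctan2(d[1],d[0])))
for p in[(326,232),(326,234)]:print(atz(W,p,.068))
print(atz(W,(325,219),.005))
f=np.array(W["frame"])[190:260,290:360];cv2.imwrite("pics/w2c.png",cv2.resize(f,None,fx=8,fy=8,interpolation=2)[:,:,::-1])
E
```

```text
[[ 0.491  -0.1046  0.075 ]
 [ 0.4303  0.0816  0.075 ]
 [ 0.6172  0.1412  0.075 ]
 [ 0.6788 -0.0466  0.075 ]] [0.5543 0.0179 0.075 ]
0.19581304964828014 108.06175639778742
0.196212321135526 17.68564333053622
0.19762218706200738 -71.84566518522578
0.19655180998965224 -162.84103858447006
[0.553  0.0188 0.068 ]
[0.5552 0.0181 0.068 ]
[0.5542 0.0178 0.005 ]
```

View pics/w2c.png

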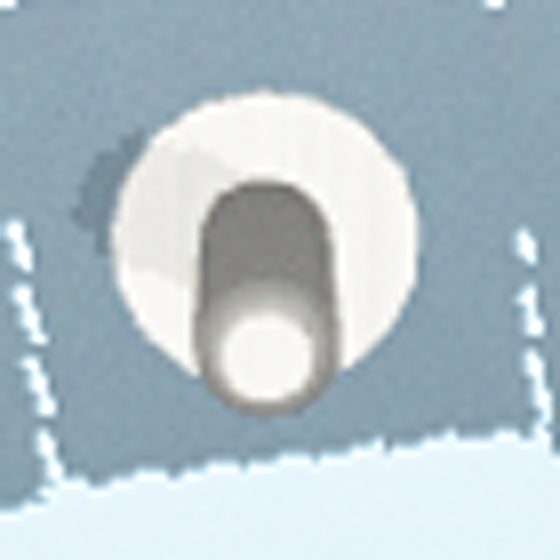

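```bash
python3 -m handwheel '[1,-0.0072,-0.0378,0,0,0,0, 1,-0.0072,-0.0378,0,0,0,0, 1,-0.0072,-0.0378,0,0,0,0, 1,-0.0072,-0.0378,0,0,0,0, 1,-0.0072,-0.0378,0.016,0,0,0, 1,-0.0072,-0.0378,0.016,0,0,0, 1,-0.0072,-0.0378,0.016,0,0,0, 1,-0.0072,-0.0378,0.016,0,0,0, 1,-0.0072,-0.0378,0.016,0,0,0, 1,-0.0072,-0.0378,0.016,0,0,0, 1,0,0,0,0,0,0, 1,0,0,0,0,0,0]'
python3 - <<'E'
from h import *
W=vision.camera("wrist");save(W,"w3")
for x in tip_of("flapwheel",W)[:4]: print(x["pixel"],x["p"],atz(W,x["pixel"],0))
P=vision.camera("top")
for x in regions_of("flapwheel",W)[:4]:
    ys,xs=np.nonzero(x["mask"]); print(x["pixel"],x["p"],atz(W,x["pixel"],.03),xs.min(),xs.max(),ys.min(),ys.max())
rel([.459,-.353,.045])
E
```

```text
time: 4.72
position: [0.4577, -0.3542, 0.3027]
tool_rot: [-0.454, -3.106, -0.004]
ft_force: [-0.1, -0.5, -0.2]
finger_gap: 0.0851
grasp_force: 0.0
[313.2, 182.2] 0.95 [ 0.4515 -0.3604  0.    ]
[218.0, 224.0] 0.71 [ 0.4647 -0.4669  0.    ]
[400.1, 283.7] 0.62 [ 0.5832 -0.303   0.    ]
[310.6, 284.4] 0.59 [ 0.5563 -0.3954  0.    ]
[405.3, 296.8] 0.89 [ 0.5846 -0.3035  0.03  ] 373 443 258 337
[208.1, 233.2] 0.86 [ 0.465  -0.4698  0.03  ] 169 246 197 273
[310.1, 299.8] 0.78 [ 0.5602 -0.3964  0.03  ] 278 340 263 340
[309.2, 196.3] 0.72 [ 0.4585 -0.366   0.03  ] 277 346 153 228
TCP [ 0.459  -0.3526  0.3056] t 4.9167 toolz [ 0.0015 -0.0014 -1.    ] yhead 73.57167652865566
shift mm [  0.3842  -0.1855 260.5592]
```

View pics/w3.png

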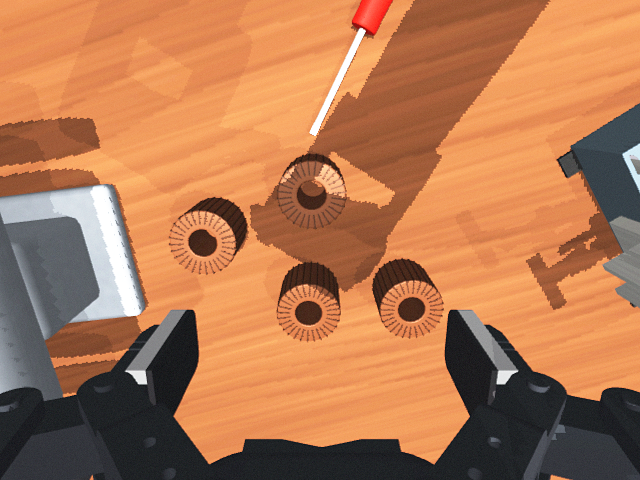

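The target wheel's bore is at about (312,194), just below the screwdriver tip at (314,134). The other wheels' bores are at (203,242), (309,313) and (413,309).

```bash
python3 - <<'E'
from h import *
W=vision.camera("wrist")
f=np.array(W["frame"]);print(atz(W,(312,194),.06),atz(W,(309,313),.06))
for x in tip_of("flapwheel",W)[:1]: print(x["pixel"],atz(W,x["pixel"],0))
for x in regions_of("flapwheel",W)[:4]:
    m=x["mask"]; 
    if not m[215,312]: continue
    g=cv2.cvtColor(f,cv2.COLOR_RGB2GRAY); 
    (c,ax,a)=cv2.fitEllipse(max(cv2.findContours(m.astype(np.uint8),0,1)[0],key=len)); print(c,ax)
b=atz(W,(312,194),.06); rel([b[0],b[1],.045])
E
```

```text
[ 0.4545 -0.3602  0.06  ] [ 0.5635 -0.3961  0.06  ]
[312.6, 182.1] [ 0.4541 -0.3608  0.    ]
(310.418212890625, 188.48561096191406) (66.7861557006836, 73.4731674194336)
TCP [ 0.4588 -0.3528  0.3053] t 5.0667 toolz [ 0.0011 -0.0012 -1.    ] yhead 73.55032594314662
shift mm [  2.4395  -8.0906 260.2761]
```

```bash
python3 -m handwheel '[1,0.002,-0.008,0.03,0,0,0, 1,0,0,0.04,0,0,0, 1,0,0,0.04,0,0,0, 1,0,0,0.04,0,0,0, 1,0,0,0.04,0,0,0, 1,0,0,0.04,0,0,0, 1,0,0,0.03,0,0,0, 1,0,0,0,0,0,0, 1,0,0,0,0,0,0]'
python3 -m handwheel '[0.3,0,0,0,0,0,0, 0.3,0,0,0,0,0,0, 0.3,0,0,0,0,0,0, 0.3,0,0,0,0,0,0, 0.3,0,0,0,0,0,0, 0.3,0,0,0,0,0,0, 0.3,0,0,0,0,0,0, 0.3,0,0,0,0,0,0]' 35
```

```text
time: 5.82
position: [0.4537, -0.3598, 0.0436]
tool_rot: [-0.451, -3.107, -0.003]
ft_force: [-0.2, -1.5, 1.4]
finger_gap: 0.0853
grasp_force: 0.0
time: 6.48
position: [0.4558, -0.3625, 0.0479]
tool_rot: [0.451, 3.104, -0.006]
ft_force: [-0.1, 0.5, 6.1]
finger_gap: 0.0593
grasp_force: 37.7
```

```bash
python3 -m handwheel '[0.3,0,0,-0.02,0,0,0, 0.3,0,0,-0.04,0,0,0, 0.3,0,0,-0.04,0,0,0, 0.3,0,0,-0.04,0,0,0, 0.3,0,0,-0.04,0,0,0, 0.3,0,0,-0.04,0,0,0, 0.3,0,0,-0.04,0,0,0, 0.3,0,0,-0.01,0,0,0, 0.3,0,0,0,0,0,0]'
python3 -m handwheel '[0.3,0.0014,0.02,0,0,0,0, 0.3,0.0014,0.039,0,0,0,0, 0.3,0.0014,0.039,0,0,0,0, 0.3,0.0014,0.039,0,0,0,0, 0.3,0.0014,0.039,0,0,0,0, 0.3,0.0014,0.039,0,0,0,0, 0.3,0.0014,0.039,0,0,0,0, 0.3,0.0014,0.039,0,0,0,0, 0.3,0.0014,0.039,0,0,0,0, 0.3,0.0014,0.039,0,0,0,0, 0.3,0,0.02,0,0,0,0, 0.3,0,0,0,0,0,0]'
python3 - <<'E'
from h import *
W=vision.camera("wrist");W=vision.camera("wrist");save(W,"w4")
for l in["flapwheel","spindle_foot"]:
    for x in tip_of(l,W)[:2]: print(l,x["pixel"],x["p"])
s=st();print(s["grasp_force"],s["finger_gap"]);rel([.5545,.018,.2])
for n in ("scene","top"):
    P=vision.camera(n);t=tip_of("flapwheel",P)
    for x in t[:4]: print(n,x["pixel"],x["p"],atz(P,x["pixel"],s["position"][2]-.046))
E
```

```text
time: 7.23
position: [0.4552, -0.362, 0.3202]
tool_rot: [0.451, 3.101, -0.011]
ft_force: [0.3, -0.6, -3.1]
finger_gap: 0.0591
grasp_force: 39.6
time: 8.23
position: [0.5511, 0.0221, 0.311]
tool_rot: [-0.443, -3.105, -0.002]
ft_force: [-0.4, 0.5, -2.9]
finger_gap: 0.0592
grasp_force: 39.7
flapwheel [326.0, 283.0] 0.92
flapwheel [51.1, 293.7] 0.82
spindle_foot [314.4, 193.2] 0.93
39.68836236745119 0.05937846911629207
TCP [0.5512 0.0175 0.3125] t 8.4333 toolz [-0.0029  0.0001 -1.    ] yhead 73.41195224452228
shift mm [ -3.3548   1.5473 112.4874]
scene [220.2, 213.5] 0.92 [ 0.7516 -0.1236  0.2665]
scene [212.4, 235.0] 0.91 [ 0.8183 -0.0746  0.2665]
scene [228.7, 249.3] 0.7 [ 0.833  -0.0144  0.2665]
scene [329.9, 198.0] 0.68 [0.5522 0.0193 0.2665]
top [453.9, 197.8] 0.97 [ 0.5134 -0.3166  0.2665]
top [417.0, 189.2] 0.86 [ 0.5319 -0.2464  0.2665]
top [481.7, 234.7] 0.74 [ 0.4407 -0.3654  0.2665]
top [280.7, 182.6] 0.55 [0.5509 0.0163 0.2665]
```

View pics/w4.png

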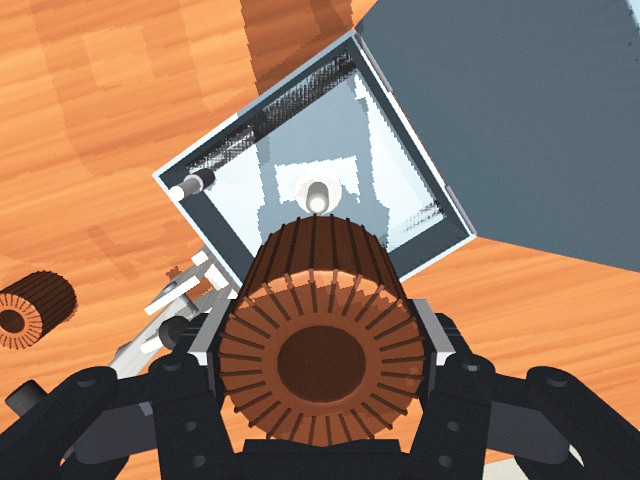

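The wheel hangs in the gripper with its bore centre at about (321,363). The spindle tip is visible at about (317,204). I'll refine both.

```bash
python3 - <<'E'
from h import *
W=vision.camera("wrist");f=np.array(W["frame"]);s=st()
a=cv2.resize(f[170:230,286:346],(400,400),interpolation=2);b=cv2.resize(f[310:420,266:376],(400,400),interpolation=2)
cv2.imwrite("pics/w5.png",np.hstack([a,b])[:,:,::-1])
M=s["R"];p=np.array(s["position"])
for px in[(316.5,204),(316.5,202),(318.5,204)]:print("tip",atz(W,px,.068),M.T@(atz(W,px,.068)-p))
for px in[(321,364),(321,362)]:print("bore",atz(W,px,p[2]+.0125),M.T@(atz(W,px,p[2]+.0125)-p))
print(p,s["ft_force"])
E
```

```text
tip [0.5565 0.011  0.068 ] [-0.0062 -0.0046  0.2462]
tip [0.5548 0.0115 0.068 ] [-0.0045 -0.0046  0.2462]
tip [0.557  0.0126 0.068 ] [-0.0062 -0.0028  0.2462]
bore [0.5477 0.018  0.3267] [ 0.0042 -0.0003 -0.0125]
bore [0.5471 0.0182 0.3267] [ 0.0049 -0.0003 -0.0125]
[0.5518 0.0172 0.3142] [-0.5312 -0.0564 -2.9638]
```

View pics/w5.png

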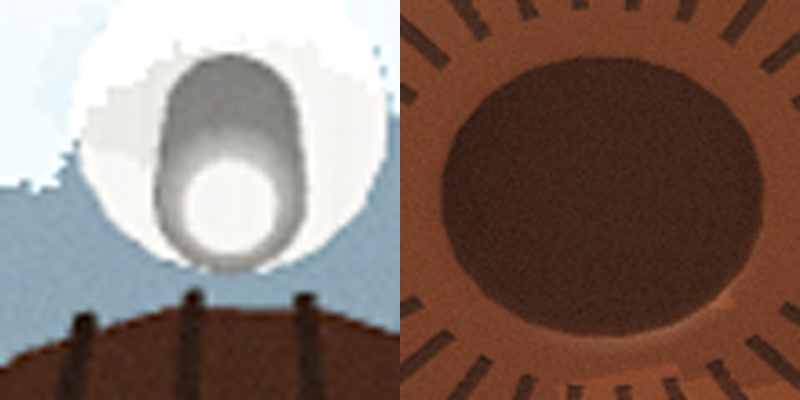

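```bash
python3 -m handwheel '[0.3,-0.011,-0.001,0.02,0,0,0, 0.3,-0.011,0,0.035,0,0,0, 0.3,-0.011,0,0.035,0,0,0, 0.3,-0.011,0,0.035,0,0,0, 0.3,0,0,0.03,0,0,0, 0.3,0,0,0,0,0,0, 0.3,0,0,0,0,0,0, 0.3,0,0,0,0,0,0, 0.3,0,0,0,0,0,0]'
python3 - <<'E'
from h import *
W=vision.camera("wrist");f=np.array(W["frame"]);s=st();M=s["R"];p=np.array(s["position"])
q=proj(W,[.554,.015,.068]);print(q)
u,v=[int(round(t)) for t in q];u=min(max(u,50),590);v=min(max(v,50),430)
print("crop origin",u-50,v-50)
a=cv2.resize(f[v-50:v+50,u-50:u+50],(400,400),interpolation=2);b=cv2.resize(f[300:430,256:386],(400,400),interpolation=2)
cv2.imwrite("pics/w6.png",np.hstack([a,b])[:,:,::-1])
print(p,s["ft_force"],M[:,2])
for d in[(0,0),(10,0),(0,10)]:print("tip",M.T@(atz(W,np.array([u,v])+d,.068)-p))
for px in[(321.2,363.7)]:print("bore",M.T@(atz(W,px,p[2]+.0125)-p))
E
```

```text
time: 9.43
position: [0.5956, 0.0041, 0.1627]
tool_rot: [0.451, 3.103, -0.0]
ft_force: [-1.8, 0.2, -2.5]
finger_gap: 0.0592
grasp_force: 39.9
[318.6515 172.2739]
crop origin 269 122
[0.5955 0.0042 0.1626] [ 1.1948  0.1132 -3.9481] [ 0.0054 -0.001  -1.    ]
tip [ 0.0435 -0.0014  0.0944]
tip [0.0435 0.0037 0.0944]
tip [ 0.0385 -0.0014  0.0944]
bore [ 0.004  -0.0002 -0.0125]
```

View pics/w6.png

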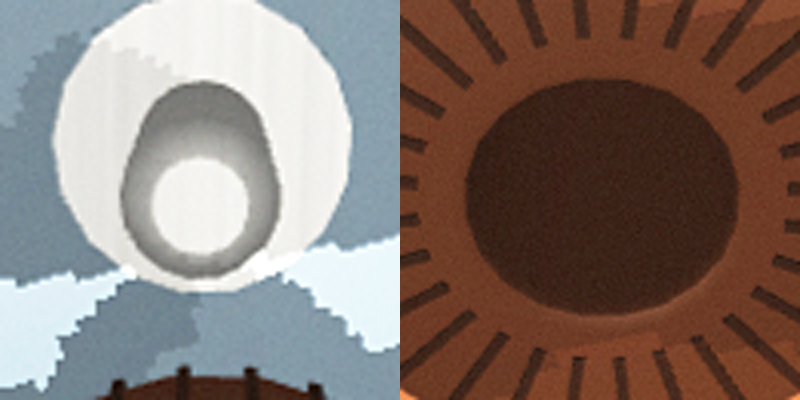

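Close up, the spindle tip is at (318.5,173) and the bore at (321,364), so the wheel must shift +39 mm in tool x and −1.4 mm in y.

```bash
python3 -m handwheel '[0.3,0.013,-0.0014,0,0,0,0, 0.3,0.013,0,0.01,0,0,0, 0.3,0.013,0,0.01,0,0,0, 0.3,0,0,0.01,0,0,0, 0.3,0,0,0.01,0,0,0, 0.3,0,0,0,0,0,0, 0.3,0,0,0,0,0,0, 0.3,0,0,0,0,0,0]'
python3 -m handwheel '[0.3,0,0,0.004,0,0,0, 0.3,0,0,0.004,0,0,0, 0.3,0,0,0.004,0,0,0, 0.3,0,0,0.004,0,0,0, 0.3,0,0,0.002,0,0,0, 0.3,0,0,0,0,0,0, 0.3,0,0,0,0,0,0]'
```

```text
time: 10.15
position: [0.5572, 0.014, 0.1201]
tool_rot: [0.452, 3.107, -0.0]
ft_force: [0.2, 0.2, -2.7]
finger_gap: 0.0591
grasp_force: 39.9
time: 10.73
position: [0.556, 0.0143, 0.1011]
tool_rot: [-0.452, -3.108, -0.0]
ft_force: [0.4, -0.0, -3.0]
finger_gap: 0.0591
grasp_force: 39.9
```

```bash
python3 -m handwheel '[0.3,0,0,0.005,0,0,0, 0.3,0,0,0.005,0,0,0, 0.3,0,0,0.005,0,0,0, 0.3,0,0,0.005,0,0,0, 0.3,0,0,0.005,0,0,0, 0.3,0,0,0,0,0,0, 0.3,0,0,0,0,0,0]'
python3 -m handwheel '[0.3,0,0,0.004,0,0,0, 0.3,0,0,0.004,0,0,0, 0.3,0,0,0.004,0,0,0, 0.3,0,0,0.003,0,0,0, 0.3,0,0,0.002,0,0,0, 0.3,0,0,0,0,0,0, 0.3,0,0,0,0,0,0]'
```

```text
time: 11.32
position: [0.556, 0.0142, 0.0759]
tool_rot: [-0.452, -3.108, 0.0]
ft_force: [0.2, 0.8, -4.0]
finger_gap: 0.0594
grasp_force: 39.9
time: 11.9
position: [0.556, 0.0143, 0.0591]
tool_rot: [-0.452, -3.108, -0.0]
ft_force: [-0.1, -0.5, -2.3]
finger_gap: 0.0592
grasp_force: 39.9
```

```bash
for i in 1 2 3 ; do python3 -m handwheel '[0.3,0,0,0.002,0,0,0, 0.3,0,0,0.001,0,0,0, 0.3,0,0,0,0,0,0]' | egrep 'posi|ft'; done
```

```text
position: [0.556, 0.0143, 0.0561]
ft_force: [0.8, -1.3, -3.0]
position: [0.556, 0.0143, 0.0531]
ft_force: [-0.5, -0.1, -3.5]
position: [0.5564, 0.0143, 0.053]
ft_force: [-11.0, 0.8, 18.0]
```

```bash
python3 -m handwheel '[0.3,0,0,-0.002,0,0,0, 0.3,0,0,0,0,0,0, 0.9,0,0,0,0,0,0, 0.9,0,0,0,0,0,0, 0.9,0,0,0,0,0,0, 0.9,0,0,0,0,0,0, 0.9,0,0,0,0,0,0, 0.9,0,0,0,0,0,0]'
python3 -m handwheel '[0.9,0,0,-0.02,0,0,0, 0.9,0,0,-0.03,0,0,0, 0.9,0,0,-0.04,0,0,0, 0.9,0,0,-0.04,0,0,0, 0.9,0,0,-0.04,0,0,0, 0,0,0,-0.04,0,0,0, 0,0,0,-0.04,0,0,0, 0,0,0,-0.02,0,0,0, 0,0,0,0,0,0,0, 0,0,0,0,0,0,0]'
python3 - <<'E'
from h import *
W=vision.camera("wrist");save(W,"w7")
ps={n:vision.camera(n) for n in("scene","top")}
for n in ps:
  for x in tip_of("flapwheel",ps[n]): print(n,x["pixel"],x["p"],atz(ps[n],x["pixel"],.005))
for l in["lid_edge","lid_hinge","clamp_grip","clamp_pivot"]:
    try: print(l,tri([(P,tip_of(l,P)[0]["pixel"]) for P in ps.values()]))
    except Exception as e: print(l,e)
rel([.5,.2,.3])
E
```

```text
time: 13.32
position: [0.5561, 0.0142, 0.0523]
tool_rot: [-0.452, -3.109, -0.0]
ft_force: [-0.0, -0.3, 0.0]
finger_gap: 0.0771
grasp_force: 0.0
time: 14.15
position: [0.5566, 0.0142, 0.3238]
tool_rot: [0.452, 3.106, -0.0]
ft_force: [-0.8, 0.7, -0.7]
finger_gap: 0.016
grasp_force: 0.0
scene [211.5, 237.4] 0.85 [ 0.5739 -0.3893  0.005 ]
scene [221.4, 216.0] 0.78 [ 0.4683 -0.4585  0.005 ]
scene [226.9, 249.9] 0.73 [ 0.5914 -0.3054  0.005 ]
scene [363.6, 272.9] 0.63 [0.4416 0.0641 0.005 ]
scene [325.2, 287.3] 0.6 [0.5542 0.0167 0.005 ]
top [483.1, 236.5] 0.67 [ 0.4645 -0.4682  0.005 ]
top [417.0, 192.2] 0.66 [ 0.5807 -0.309   0.005 ]
top [450.8, 197.6] 0.56 [ 0.5649 -0.3935  0.005 ]
lid_edge [0.5043 0.1665 0.2636]
lid_hinge list index out of range
clamp_grip [ 0.6104 -0.1432  0.2387]
clamp_pivot [ 0.5891 -0.1135  0.1129]
TCP [0.5561 0.0143 0.3222] t 14.8 toolz [-0.0001  0.     -1.    ] yhead 73.45055429743347
shift mm [106.6634 162.0713  22.2527]
```

View pics/w7.png

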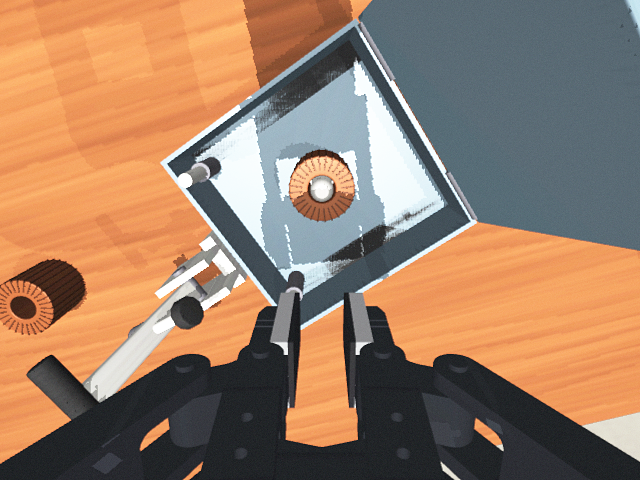

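The wheel is seated, with the spindle tip showing through its bore at (322,188). Next I turn the tool in line with the case's y axis and go behind the lid.

```bash
python3 -m handwheel '[0,0,0,-0.01,0,0,-6.85, 0,0,0,-0.01,0,0,-6.85, 0,0,0,-0.01,0,0,-6.85, 0,0,0,-0.01,0,0,-6.85, 0,0,0,-0.01,0,0,-6.85, 0,0,0,0,0,0,0, 0,0,0,0,0,0,0]'
python3 - <<'E'
from h import *
Y=np.array([-.304,.953]);O=np.array([.5543,.0155])
rel([*(O+.21*Y),.255],107.7)
E
```

```text
time: 15.38
position: [0.5563, 0.0142, 0.3727]
tool_rot: [-0.479, 3.104, -0.001]
ft_force: [-0.1, 0.7, -0.5]
finger_gap: 0.0
grasp_force: 0.0
TCP [0.5563 0.0142 0.3727] t 15.3833 toolz [ 0.0012 -0.0002 -1.    ] yhead 107.52998384242224
shift mm [  2.2287 211.9308 117.6186]
turn z -0.17001615757776278
```

```bash
python3 -m handwheel '[0,0.002,0.03,0,0,0,0, 0,0,0.04,0,0,0,0, 0,0,0.04,0,0,0,0, 0,0,0.04,0,0,0,0, 0,0,0.04,0,0,0,0, 0,0,0.022,0,0,0,0, 0,0,0,0.037,0,0,0, 0,0,0,0.04,0,0,0, 0,0,0,0.04,0,0,0, 0,0,0,0,0,0,0, 0,0,0,0,0,0,0]'
python3 -m handwheel '[0,0,-0.014,0,0,0,0, 0,0,-0.014,0,0,0,0, 0,0,-0.014,0,0,0,0, 0,0,-0.014,0,0,0,0, 0,0,-0.014,0,0,0,0, 0,0,-0.015,0,0,0,0]'
```

```text
time: 16.3
position: [0.4882, 0.2153, 0.2529]
tool_rot: [0.48, -3.098, 0.001]
ft_force: [0.6, -0.1, 1.6]
finger_gap: 0.0
grasp_force: 0.0
time: 16.8
position: [0.5179, 0.1347, 0.2623]
tool_rot: [-0.48, 3.097, 0.0]
ft_force: [-8.1, 1.4, 14.8]
finger_gap: 0.0001
grasp_force: 9.1
```

```bash
python3 - <<'E'
from h import *
ps={n:vision.camera(n) for n in("scene","top")}
f=np.array(ps["scene"]["frame"])[120:340,240:500];g=np.array(ps["top"]["frame"])[80:300,140:400]
cv2.imwrite("pics/c8.png",cv2.resize(np.hstack([f,g])[:,:,::-1],(800,338)))
for l in["lid_edge"]:
  for n in ps: print(l,n,[(x["pixel"],x["p"]) for x in tip_of(l,ps[n])[:2]])
s=st();print(s["position"],s["ft_force"])
E
```

```text
lid_edge scene [([376.4, 203.0], 0.69)]
lid_edge top [([229.4, 199.1], 0.68)]
[0.5188 0.1339 0.2617] [-1.1088 -0.3969  5.8218]
```

View pics/c8.png

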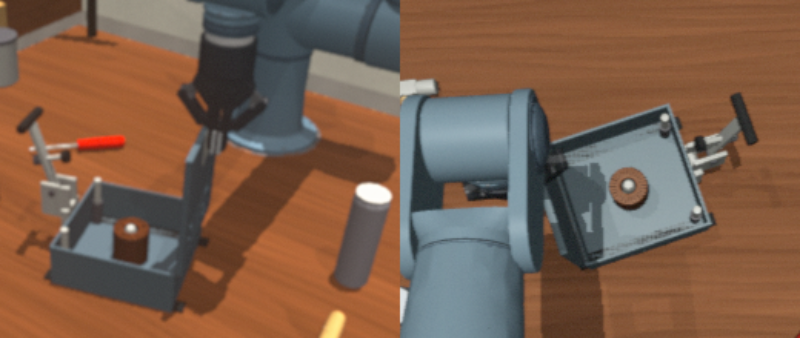

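The lid is near vertical with the closed fingers behind it, and the wheel is still seated. I'll follow the arc.

```bash
python3 -m handwheel '[0,0,-0.0134,0.002,0,0,0, 0,0,-0.0134,0.002,0,0,0, 0,0,-0.0129,0.0034,0,0,0, 0,0,-0.0129,0.0034,0,0,0, 0,0,-0.0119,0.0055,0,0,0, 0,0,-0.0119,0.0055,0,0,0]'
python3 -m handwheel '[0,0,-0.0107,0.0075,0,0,0, 0,0,-0.0107,0.0075,0,0,0, 0,0,-0.0092,0.009,0,0,0, 0,0,-0.0092,0.009,0,0,0, 0,0,0,0,0,0,0]'
python3 - <<'E'
from h import *
P=vision.camera("scene")
print([(x["pixel"],x["p"]) for x in tip_of("lid_edge",P)[:2]])
for a in(30,40,50,60): print(a,proj(P,[.5239-.2*np.cos(np.radians(a))*-.304+.01*np.sin(np.radians(a))*-.304,.1108-.2*np.cos(np.radians(a))*.953+.0095*np.sin(np.radians(a)),.0755+.2*np.sin(np.radians(a))+.01*np.cos(np.radians(a))]))
rel([*(np.array([.5543,.0155])-.0233*np.array([-.304,.953])),.1349])
E
```

```text
time: 17.5
position: [0.541, 0.061, 0.2368]
tool_rot: [-0.481, 3.098, -0.002]
ft_force: [0.5, 1.0, 3.0]
finger_gap: 0.0001
grasp_force: 1.3
time: 17.92
position: [0.5497, 0.0225, 0.1972]
tool_rot: [0.48, -3.1, -0.001]
ft_force: [-0.5, -0.7, -0.0]
finger_gap: -0.0001
grasp_force: 0.0
[([305.8, 216.1], 0.57)]
30 [299.7923 223.3993]
40 [308.271  215.0915]
50 [318.8987 208.3375]
60 [331.4243 203.469 ]
TCP [0.5501 0.0237 0.1989] t 18.0167 toolz [-0.0032  0.0004 -1.    ] yhead 107.66205752931566
shift mm [ -1.7467 -32.4857  63.9562]
```

```bash
python3 -m handwheel '[0,0,-0.005,0.007,0,0,0, 0,0,-0.005,0.007,0,0,0, 0,0,-0.0046,0.007,0,0,0, 0,0,-0.0036,0.0075,0,0,0, 0,0,-0.0036,0.0075,0,0,0, 0,0,-0.0035,0.0075,0,0,0, 0,0,-0.0022,0.008,0,0,0, 0,0,-0.0022,0.008,0,0,0, 0,0,-0.0022,0.008,0,0,0, 0,0,0,0,0,0,0]'
python3 -m handwheel '[0,0,-0.001,0.004,0,0,0, 0,0,0,0.004,0,0,0, 0,0,0,0.004,0,0,0, 0,0,0,0.002,0,0,0, 0,0,0,0,0,0,0, 0,0,0,0,0,0,0]'
```

```text
time: 18.85
position: [0.5592, -0.0065, 0.1305]
tool_rot: [0.482, -3.1, -0.002]
ft_force: [-0.5, 0.1, 0.2]
finger_gap: -0.0003
grasp_force: 0.0
time: 19.35
position: [0.5614, -0.0077, 0.1196]
tool_rot: [-0.483, 3.103, -0.002]
ft_force: [0.0, -1.5, 4.3]
finger_gap: 0.0001
grasp_force: 1.5
```

```bash
python3 -m handwheel '[0,0,0,-0.03,0,0,0, 0,0,0,-0.04,0,0,0, 0,0,0,-0.04,0,0,0, 0,0,0,-0.04,0,0,0, 0,0,0,-0.04,0,0,0, 0,0,0,-0.03,0,0,0, 0,0,-0.036,0,0,0,0, 0,0,-0.04,0,0,0,0, 0,0,-0.04,0,0,0,0, 0,0,-0.04,0,0,0,0, 0,0,-0.034,0,0,0,0, 0,0,0,0,0,0,0]'
python3 - <<'E'
from h import *
ps={n:vision.camera(n) for n in("scene","top")}
Y=np.array([-.304,.953]);O=np.array([.5543,.0155])
f=np.array(ps["scene"]["frame"])[120:340,200:460];g=np.array(ps["top"]["frame"])[80:300,220:480]
cv2.imwrite("pics/c9.png",cv2.resize(np.hstack([f,g])[:,:,::-1],(800,338)))
for l in["lid_edge","clamp_grip","clamp_pivot"]:
  for n in ps:print(l,n,[(x["pixel"],x["p"]) for x in tip_of(l,ps[n])[:1]])
  try:
    X=tri([(P,tip_of(l,P)[0]["pixel"]) for P in ps.values()]);d=X[:2]-O;print(X,"caseY",d@Y,"caseX",d@[.953,.304])
  except Exception as e:print(e)
rel([*(O-.212*Y),.24])
E
```

```text
time: 20.35
position: [0.6192, -0.1936, 0.3375]
tool_rot: [0.475, -3.105, 0.001]
ft_force: [0.5, -0.1, 0.5]
finger_gap: -0.0001
grasp_force: 0.0
lid_edge scene [([290.3, 248.8], 0.74)]
lid_edge top [([330.1, 182.3], 0.66)]
[ 0.5844 -0.081   0.1027] caseY -0.10114164930288613 caseX -0.0006967267145514494
clamp_grip scene [([260.5, 200.5], 0.55)]
clamp_grip top []
list index out of range
clamp_pivot scene [([277.1, 240.5], 0.72)]
clamp_pivot top []
list index out of range
TCP [ 0.6187 -0.1882  0.3391] t 21.05 toolz [ 0.0001 -0.     -1.    ] yhead 107.72083733606745
shift mm [-0.5614  1.5228 99.0871]
```

View pics/c9.png

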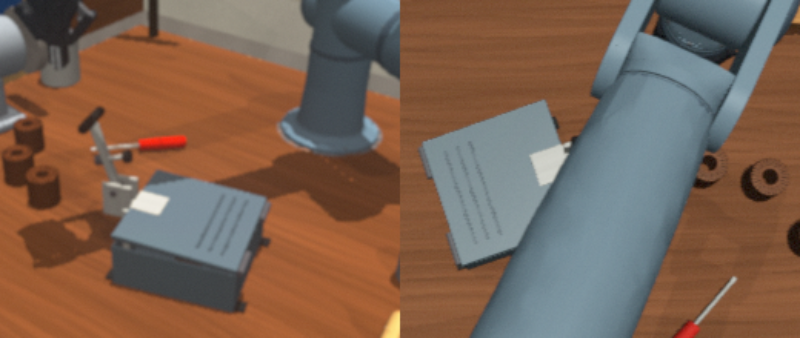

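The lid is shut on its pins with its edge at z≈0.103, and the lever is still raised. Going down behind the lever now.

```bash
python3 -m handwheel '[0,0,0,0.03,0,0,0, 0,0,0,0.035,0,0,0, 0,0,0,0.03,0,0,0, 0,0,0,0,0,0,0, 0,0,0.012,0,0,0,0, 0,0,0.012,0,0,0,0, 0,0,0.012,0,0,0,0, 0,0,0.012,0,0,0,0]'
python3 -m handwheel '[0,0,0.012,0,0,0,0, 0,0,0.012,0,0,0,0, 0,0,0.012,0,0,0,0, 0,0,0.012,0,0,0,0, 0,0,0.012,0,0,0,0, 0,0,0.012,0,0,0,0, 0,0,0,0,0,0,0]'
```

```text
time: 21.72
position: [0.6065, -0.1442, 0.2503]
tool_rot: [-0.482, 3.095, -0.015]
ft_force: [2.6, -7.5, 5.5]
finger_gap: 0.0001
grasp_force: 3.7
time: 22.3
position: [0.5829, -0.0728, 0.2476]
tool_rot: [-0.486, 3.099, -0.005]
ft_force: [-0.2, -1.3, -0.9]
finger_gap: -0.0
grasp_force: 0.0
```

```bash
cat >> h.py <<'E'
Yc=np.array([-.304,.953]);O=np.array([.5543,.0155])
def lever(P):
    r=tip_of("clamp_grip",P); print("grip",[(x["pixel"],round(x["p"],2)) for x in r[:2]])
    g=np.arange(-.1,2.0,.02); X=np.array([proj(P,[*(O+(-.13+.125*np.cos(a))*Yc),.115+.125*np.sin(a)]) for a in g])
    for x in r[:1]:
        d=np.linalg.norm(X-x["pixel"],axis=1); print("theta",g[d.argmin()],"px err",d.min())
    r=tip_of("lid_edge",P)
    g=np.arange(-.05,.5,.005); X=np.array([proj(P,[*(O+(.1-.2*np.cos(a)+.01*np.sin(a))*Yc),.0755+.2*np.sin(a)+.01*np.cos(a)]) for a in g])
    for x in r[:1]:
        d=np.linalg.norm(X-x["pixel"],axis=1); print("lid",g[d.argmin()],"px err",d.min())
E
python3 - <<'E'
from h import *
for n in("scene","top"): lever(vision.camera(n))
rel([*(O-.0675*Yc),.29])
E
```

```text
grip [([300.6, 206.1], 0.76)]
theta 1.08 px err 2.9936367693734707
lid 0.09499999999999993 px err 0.6970539174532132
grip []
TCP [ 0.5824 -0.0742  0.2446] t 22.6 toolz [ 0.0008  0.0001 -1.    ] yhead 107.68829582843846
shift mm [ -0.4926  26.4553 -45.3792]
```

```bash
python3 -m handwheel '[0,0,0,-0.02,0,0,0, 0,0,0,-0.025,0,0,0, 0,0,0.014,0,0,0,0, 0,0,0.014,0,0,0,0, 0,0,0,0.016,0,0,0, 0,0,0,0.016,0,0,0, 0,0,0,0,0,0,0]'
python3 -m handwheel '[0,0,0.006,0.004,0,0,0, 0,0,0.006,0.004,0,0,0, 0,0,0.006,0.004,0,0,0, 0,0,0.005,0.005,0,0,0, 0,0,0.005,0.005,0,0,0, 0,0,0.005,0.005,0,0,0]'
```

```text
time: 23.18
position: [0.5729, -0.0439, 0.2568]
tool_rot: [0.485, -3.103, -0.01]
ft_force: [-3.4, 8.8, 7.7]
finger_gap: 0.0006
grasp_force: 4.9
time: 23.68
position: [0.5634, -0.0134, 0.2322]
tool_rot: [-0.484, 3.103, 0.006]
ft_force: [-5.3, 8.0, 16.4]
finger_gap: -0.0001
grasp_force: 8.7
```

```bash
python3 -m handwheel '[0,0,0.0042,0.006,0,0,0, 0,0,0.0042,0.006,0,0,0, 0,0,0.0041,0.006,0,0,0, 0,0,0,0,0,0,0]'
python3 - <<'E'
from h import *
lever(vision.camera("scene"))
s=st();print(s["ft_force"]);rel([*(O-.0217*Yc),.2105])
E
```

```text
time: 24.02
position: [0.5587, 0.0013, 0.2125]
tool_rot: [0.485, -3.103, -0.015]
ft_force: [-4.5, 16.6, 11.8]
finger_gap: -0.0
grasp_force: 10.4
grip [([318.5, 229.1], 0.7), ([362.4, 274.7], 0.58)]
theta 0.5200000000000001 px err 0.5084695501904296
lid 0.05999999999999994 px err 0.5209909271770645
[-4.0681 16.3548 12.446 ]
TCP [0.5588 0.0012 0.2126] t 24.1667 toolz [-0.0023  0.0101 -0.9999] yhead 107.76687258902551
shift mm [-0.0781 -6.7952  2.0019]
```

```bash
python3 -m handwheel '[0,0,0,-0.015,0,0,0, 0,0,-0.006,-0.005,0,0,0, 0,0,-0.006,0,0,0,0, 0,0,0,0,0,0,0, 0,0,0,0.008,0,0,0, 0,0,0,0.008,0,0,0, 0,0,0,0,0,0,0]'
python3 -m handwheel '[0,0,0.003,0.004,0,0,0, 0,0,0.003,0.005,0,0,0, 0,0,0.002,0.005,0,0,0, 0,0,0,0,0,0,0]'
python3 - <<'E'
from h import *
lever(vision.camera("scene"))
s=st();print(s["ft_force"]);rel([*(O-.0217*Yc),.2105])
E
```

```text
time: 24.75
position: [0.5626, -0.0153, 0.2135]
tool_rot: [0.482, -3.102, -0.002]
ft_force: [0.5, -0.1, 0.3]
finger_gap: -0.0001
grasp_force: 0.0
time: 25.08
position: [0.5609, -0.0074, 0.2017]
tool_rot: [-0.484, 3.104, 0.0]
ft_force: [-1.0, 0.0, 2.1]
finger_gap: 0.0003
grasp_force: 0.9
grip [([320.0, 232.2], 0.86)]
theta 0.4600000000000001 px err 0.48893920219505693
lid 0.04999999999999995 px err 3.4764993801869166
[-0.4572  0.5118  1.5281]
TCP [ 0.5609 -0.0074  0.2017] t 25.2333 toolz [-0.0002  0.0006 -1.    ] yhead 107.71685919726407
shift mm [-0.6932  2.1256 -8.8072]
```

```bash
for i in 1 2 3; do python3 -m handwheel '[0,0,0.001,0.003,0,0,0, 0,0,0.001,0.003,0,0,0, 0,0,0,0,0,0,0]'|egrep 'posi|ft'; done
```

```text
position: [0.5602, -0.0051, 0.1967]
ft_force: [-3.8, 1.9, 7.2]
position: [0.5595, -0.0027, 0.1908]
ft_force: [-4.1, 4.2, 9.7]
position: [0.5589, -0.0005, 0.1849]
ft_force: [-2.7, 3.5, 7.8]
```

```bash
for i in 1 2 3; do python3 -m handwheel '[0,0,0.0006,0.002,0,0,0, 0,0,0.0004,0.002,0,0,0, 0,0,0,0,0,0,0]'|egrep 'posi|ft'; done; python3 -c "
from h import *
lever(vision.camera('scene'))"
```

```text
position: [0.5586, 0.0007, 0.1811]
ft_force: [-5.5, 6.5, 10.4]
position: [0.5587, 0.0011, 0.1793]
ft_force: [-11.0, 4.1, 21.9]
position: [0.5588, 0.0016, 0.1782]
ft_force: [-19.0, 5.0, 36.6]
grip [([323.7, 243.8], 0.91)]
theta 0.20000000000000004 px err 0.408817217024652
lid -0.03500000000000001 px err 0.03877695649536988
```

```bash
python3 -m handwheel '[0,0,0,-0.005,0,0,0, 0,0,0,-0.02,0,0,0, 0,0,0,-0.04,0,0,0, 0,0,0,-0.04,0,0,0, 0,0,0,-0.04,0,0,0, 0,0.03,0,-0.02,0,0,0, 0,0.04,0,0,0,0,0, 0,0.04,0,0,0,0,0, 0,0,0,0,0,0,0, 0,0,0,0,0,0,0, 0,0,0,0,0,0,0, 0,0,0,0,0,0,0]'
python3 - <<'E'
from h import *
P=vision.camera("scene");lever(P);save(P,"s10")
T=vision.camera("top");lever(T)
cv2.imwrite("pics/c10.png",cv2.resize(np.array(P["frame"])[200:340,230:410][:,:,::-1],(774,600),interpolation=2))
E
```

```text
time: 27.88
position: [0.4542, -0.0326, 0.3368]
tool_rot: [0.484, -3.104, -0.001]
ft_force: [0.5, -0.2, -0.2]
finger_gap: -0.0002
grasp_force: 0.0
grip [([325.1, 239.8], 0.91)]
theta 0.28 px err 2.57014558679326
lid 0.014999999999999972 px err 4.19946416329401
grip []
```

View pics/c10.png

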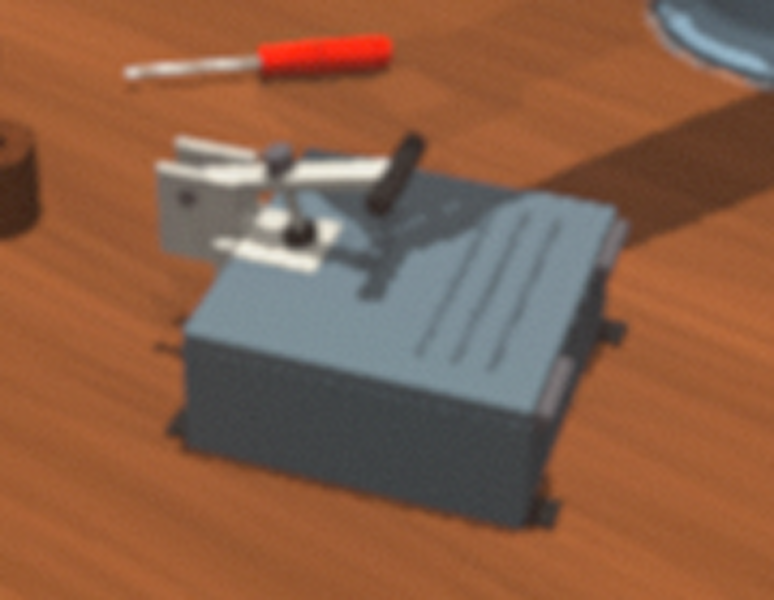

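The lid lies flush on the rim and the lever is over it. The near corners of its top are at about (183,330) and (527,412) in the crop. I'll check those numerically before handing in.

```bash
python3 - <<'E'
from h import *
P=vision.camera("scene");xc=np.array([.953,.304])
print("seen",230+183/4.3,200+330/4.286,230+527/4.3,200+412/4.286)
for a in(0,.02,.05): print(a,proj(P,[*(O+.1*xc-.1*Yc),.0855+.2*a]),proj(P,[*(O+.1*xc+.1*Yc),.0855]))
lever(P)
E
```

```text
seen 272.5581395348837 276.9948670088661 352.5581395348837 296.1269248716752
0 [272.5387 277.3198] [354.5483 296.4018]
0.02 [272.4731 275.9927] [354.5483 296.4018]
0.05 [272.374  273.9914] [354.5483 296.4018]
grip [([322.8, 240.6], 0.88)]
theta 0.2600000000000001 px err 0.3163186102661166
lid -0.030000000000000013 px err 1.3277178493242925
```

```bash
python3 -c "
from bench import job_done
print(job_done())"
```

```text
the job is handed in; nothing more can be done
None
```

I handed the job in at about 28 s. The wheel sat down on the spindle base with the tip through its bore, the lid measured flush with the rim, and the clamp lever stayed at about 0.26 rad after release. The final press peaked near 42 N. `job_done()` gave no verdict.

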